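# Tip the spares to the tab end of the tipping case

### The job

Press down the tipping tray's tab at the end away from the spring catch, letting the catch go and tipping the tray slowly, until the breaker and the glass capsule have slid on their own right up to that end's wall; the glass must creep down, never shoot. Then press the other tab down until the tray is level again and has snapped home under its catch, and bed it with a firm press of about 15 to 20 N held for half a second, both parts staying at the end they slid to. Push only on the tray and never with more than 25 N, do not touch the breaker or the capsule with the fingers, leave the things round about where they are, and let go.

Things in the scene. Friction and masses are not known exactly. Their poses are not given: they have to be found in the camera images.
- case: Grey plastic tipping case fixed to the shelf: 270 x 186 mm base plate, two upright cheeks carrying a tray on a cross pin. Origin: centre of the base's underside; x points along the tray to the tip end, y is parallel to the pin, z up. The pin axis passes 95 mm above the origin.
- pin (a point): On the pin axis at the tray's middle; axes as the case. Level tray: inside 260 x 148 mm, end walls' inner faces at x = +-130, outer +-134 mm, a 4 mm rib at y = 0 making two lanes 72 mm wide, floor top 4 mm and rim 26 mm above the pin.
- catch_top (a point): Top of the steel roller of the spring catch, on a post at the case's -x end only (x = -150 to -179, y = 35 to 65 mm), 11 mm above the pin, so 15 mm lower than the tabs' top. It holds a nose on the level tray's end wall.
- tray (a joint): Tray tilt, rad: 0 = level, on its rigid rest, held by the catch (the start); grows as the +x (tip) end goes down; rigid stop at 0.52. 10 to 15 N on a tab snaps the nose past the catch (within 0 to 0.09 rad; it lets go suddenly, go slowly); elsewhere the hinge needs about 3 N and stays where left. The parts start to slide at a tilt between 0.2 and 0.42, different each time.
- tip_tab (a point): Middle of the top of the flat press tab at the tip end (the end without catch), 150 mm from the pin along the tray and 26 mm above it; the tab, 44 mm wide, 5 mm thick, reaches 134 to 167 mm from the pin, flush with the rim; moves with the tray.
- catch_tab (a point): Middle of the top of the same press tab at the catch end: 150 mm from the pin the other way, 26 mm above it; moves with the tray.
- breaker: Orange circuit breaker lying on its side in either lane, near the catch end; 80 mm along the lane (its x), 62 mm wide, 18 mm high, 0.1 to 0.2 kg. Origin: centre of its underside. Against the tip end wall of the level tray its origin is at case x = 90 mm.
- capsule: Glass halogen capsule with white ceramic foot, lying in the other lane near the catch end; 51 mm long (its x: foot -28 to -8 mm, glass to +23 mm), 17 mm wide, 13 mm high, 20 g. Origin: underside near mid-length. Against the tip end wall its origin is at case x = 102 to 107 mm (level tray). The glass breaks if it slides faster than about 0.4 m/s.
- spare_capsule: Bystander: a second, identical halogen capsule lying on the shelf beside the case. Leave it.
- downlight: Bystander: stubby white LED downlight lying on its side on the shelf behind the case, 88 mm flange diameter, 60 mm long, origin under its middle. Leave it.
- lid: Bystander: the case's grey clip-on lid, 270 x 160 x 14 mm, lying flat on the shelf. Origin: centre of its underside. Leave it.
There are look-alikes about, which are no part of the job. Leave any black, purple or turquoise look-alike of the capsule alone.

How it is judged:
On the way, in this order (a step that is already met when the one before it is completed fails the run):
1. the tray is tipped and both parts have slid up to the tip end's wall (value of joint tray above 0.15 rad and x of breaker in the frame of case between 0.07 and 0.135 m and x of capsule in the frame of case between 0.08 and 0.135 m and y of breaker in the frame of case between -0.076 and 0.076 m and y of capsule in the frame of case between -0.076 and 0.076 m), for 0.2 s.
2. the tray is level again, snapped home under its catch, and is being pressed firmly onto its rest by the fingers (value of joint tray below 0.012 rad and contact force between the fingers and case above 12 N), for 0.3 s.
At the end, for the whole second after the job is handed in: The tray is level and snapped home (tilt under 0.012 rad); breaker and capsule lie at rest flat on the tray floor within about 18 mm of the tip end's wall (value of joint tray below 0.012 rad and x of breaker in the frame of case between 0.072 and 0.135 m and x of capsule in the frame of case between 0.086 and 0.135 m and y of breaker in the frame of case between -0.076 and 0.076 m and y of capsule in the frame of case between -0.076 and 0.076 m and z of breaker in the frame of case between 0.094 and 0.104 m and z of capsule in the frame of case between 0.094 and 0.104 m and linear speed of each of breaker, capsule below 0.02 m/s); the robot touches nothing.
It fails at once if the case or tray is pushed harder than 25 N (contact force between any of the fingers, the arm and case above 25 N).
It fails at once if the glass capsule shoots faster than 0.4 m/s (linear speed of capsule above 0.4 m/s).
It fails at once if the robot touches the breaker or the capsule (contact force between any of the fingers, the arm and breaker above 0.5 N or contact force between any of the fingers, the arm and capsule above 0.5 N).
It fails at once if the spare capsule, the downlight or the lid is shifted by more than 20 mm (distance of any of spare_capsule, downlight, lid from where it was at the start of the episode above 0.02 m).
It also fails if it takes over 72 s, if anything falls off the work surface, if the arm or the gripper's body presses on something with over 40 N, if the wrist force passes 120 N, or if a joint passes its speed limit or range.

### The arm

A 6-joint arm with a two-finger parallel gripper is mounted at the origin on the work surface. World frame = base frame: x ahead of the robot, y to its left, z up, the work surface at z = 0. Lengths are in m, angles in rad, forces in N, time in s.
With the tool pointing down it reaches from about 0.25 to 0.775 m from the base axis. Payload 4 kg.
Tool frame: the origin (TCP) lies midway between the tips of the shut fingers; the grasp point (between the pads) lies manip.hold_point_z behind it (manip.hold_point_z is the distance from the TCP to the grasp point, in m); z points along the fingers, y is the line along which they close (so a half turn about z gives the same grasp; the last joint's range is limited). The gripper opens to 85 mm and grips with 20 to 120 N. Pads are 22 mm wide; open, the fingers measure 114 mm over their backs; the gripper's body (76 mm by 85 mm) begins 54 mm behind the grasp point. The pads swing forward as they close: fully open they stand 13 mm farther back than shut.
Start: joints at [1.148, 0.087, 1.371, -0, 1.684, -0.103], TCP at [0.173, 0.522, 0.195] pointing down, gripper open.
Joint ranges: [-3.1, 3.1], [-0.76, 2.03], [0.27, 2.55], [-1.08, 4.22], [0.17, 2.65], [-2.57, 2.57]. Speed limits (rad/s): [2.79, 2.79, 3.14, 3.14, 3.14, 3.14].

### API

Orientations are given as a 3x3 rotation matrix whose columns are the frame's x, y, z axes.
In Python, from rig import manip, camera, calibration gives the robot as it stands.
- The arm moves only by the tool jog_arm, never from a script. Its argument "motion" is a list of rows, each a list of 4 numbers: the shift along the world's x, y, z in shares of 100 cm (1.0 is 100 cm), then the turn about the world's z in parts of the range, where 1.0 means pi rad. In form: [[tx, ty, tz, roll], ...]. A call has 1 to 8 rows; each row is the pose to reach, as a shift and turn from the pose commanded when the call began; what a row does not reach only later rows make up. A row lasts 1/8 s, in which the tool goes at most 62.5 mm and 10.7 degrees, less where a joint would pass 70% of its speed; a pose out of reach is approached as far as the arm can. No shift or turn number may pass 1 either way. A call with a gripper value outside its range is refused whole. "hand" is the finger opening in m, from 0 to 0.0854, set as the call begins (left out, the last holds). The fingers move at their own pace and stop on an object; "newtons" is the grip in N (left out, the last holds). Time passes only in rows, so rows that repeat a pose let the fingers close. It gives the time, the measured TCP pose, the force, the opening and the grip force at its end, in the units of the state.
- manip.read_state(): the state, without advancing time (a new reading comes with each control period).
- camera(name): name is "scene" or "top" or "wrist"; returns (picture, depth): 480x640x3 uint8, blue, green, red; 480x640 float32, m along the optical axis (not along the pixel's ray), 0 where there is no reading.
- calibration(name): a dict with "fx", "fy", "cx", "cy" (pixels), "cam_to_world" (4x4, takes a point from camera to world coordinates). Camera axes: x right, y down, z forward; pixel columns grow to the right and rows downward; lengths in m; the calibration is good to about 2 mm. A picture is of the moment at which its call begins: read the wrist's pose just before it. calibration takes no time and is no camera call; for the wrist camera it gives the pose at the moment of the call.
- manip.hand_in(): hands the job in; it is judged then, once.
The state is a dict: "t": time; "joint_pos": joint angles; "qvel": joint speeds; "tau": joint torques, N m; "tcp_pos": TCP position; "ee_rot": TCP orientation; "contact_force": force on the tool from outside, world axes, zero at the start; "moment": the same for the moment, N m; "gripper_width": opening from 0.0 (shut) to 1.0 (fully open); "finger_force": force on a finger pad.
Only numpy, scipy, OpenCV 4.12 (cv2) and the standard library are available. Lean on these libraries where they do the work, as an engineer would, in place of code of your own. Each camera call takes 0.05 s, during which the arm holds its last target. There are 200 camera calls.

## Working session

There is one attempt and no reset: what is moved stays moved. The work goes in short steps, Python scripts to look and compute and a tool call to move; the robot and the scene stay as the last step left them, time stands still between calls to the robot, and variables do not carry over. Pictures are saved under pics/ and viewed, at most 10 in all, crops included, and the job is handed in when it is done.

Besides the shell and the picture viewer there is one more tool, called after ">>>" as a command line: name --pt "numbers of a row" for each row, then --argument value for the rest. jog_arm: Moves the arm, as the interface text tells. Its arguments: {"type":"object","properties":{"motion":{"type":"array"},"hand":{"type":"number"},"newtons":{"type":"number"}},"required":["motion"]}

```bash
mkdir -p pics; ls
python3 - <<'E'
from rig import manip,camera,calibration
import cv2,numpy as np
s=manip.read_state();print(s['t'],s['tcp_pos'],s['ee_rot'],s['contact_force'],manip.hold_point_z)
for n in("scene","top"):
    im,d=camera(n);cv2.imwrite(f"pics/{n}0.png",im);np.save(f"pics/{n}0.npy",d);c=calibration(n);print(n,c)
E
```

```text
pics
0.0 [0.17268764 0.52157906 0.19352035] [[-9.49308097e-01  3.14345953e-01 -8.71043385e-04]
 [ 3.14347103e-01  9.49305945e-01 -2.03027769e-03]
 [ 1.88677089e-04 -2.20116902e-03 -9.99997560e-01]] [-0.14795869 -0.49123394 -0.50114998] 0.0187
scene {'fx': 592.6661134114864, 'fy': 592.6661134114864, 'cx': 319.96822086004426, 'cy': 236.09086629863208, 'cam_to_world': array([[-8.51022835e-01,  4.43435282e-01, -2.81292171e-01,
         8.60729025e-01],
       [ 5.25128232e-01,  7.19332467e-01, -4.54753935e-01,
         3.96080538e-01],
       [ 6.88652024e-04, -5.34720443e-01, -8.45028741e-01,
         1.01538340e+00],
       [ 0.00000000e+00,  0.00000000e+00,  0.00000000e+00,
         1.00000000e+00]])}
top {'fx': 468.1656495292461, 'fy': 468.1656495292461, 'cx': 325.66716856866816, 'cy': 242.68562847680198, 'cam_to_world': array([[-0.02165451, -0.98769209,  0.15490457,  0.43877663],
       [-0.99960099,  0.02420023,  0.0145671 , -0.09506655],
       [-0.01813653, -0.15452732, -0.98782204,  1.00185316],
       [ 0.        ,  0.        ,  0.        ,  1.        ]])}
```

View pics/top0.png

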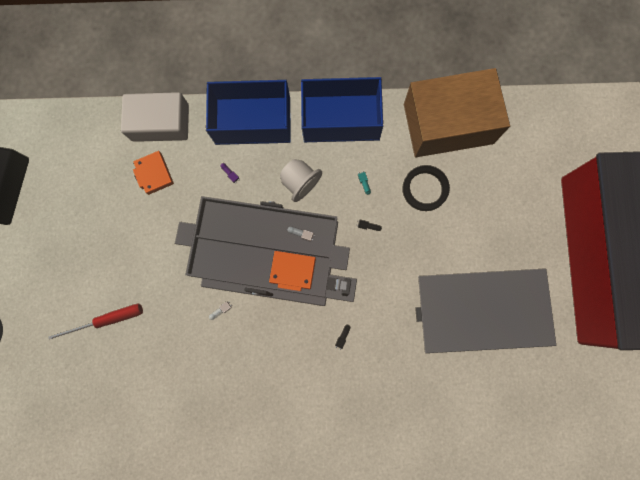

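View pics/scene0.png

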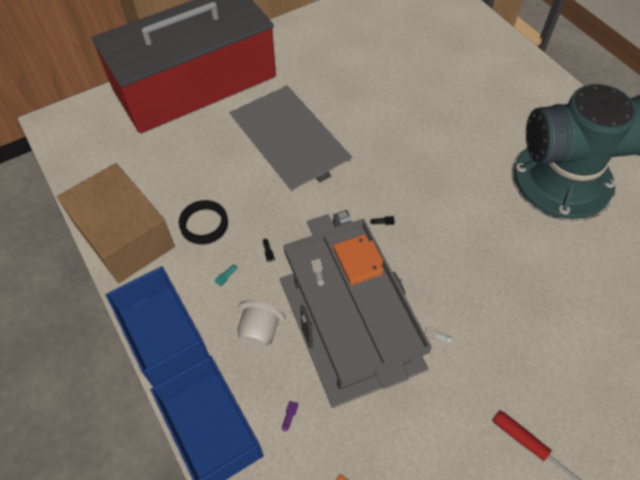

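In the top view the tray spans about (187..345, 200..303). The tip tab is at (186,234), on the +y side. The catch tab is at (341,258), beside the roller at (342,286).

- **Capsule:** the white one in the tray at (300,233) is the one meant. The spare at (220,311) lies on the shelf. The black, purple and turquoise look-alikes are at (370,225), (343,336), (229,172) and (364,182).
- **Breaker:** the orange one in the tray at (293,270) is the one meant. The one at (153,172) is a bystander.

Next I measure the tabs from depth and from two views.

```bash
cat > h.py <<'E'
import numpy as np,cv2
from rig import manip,camera,calibration
def cloud(d,c):
    v,u=np.mgrid[0:480,0:640]
    p=np.stack([(u-c['cx'])/c['fx']*d,(v-c['cy'])/c['fy']*d,d],-1)
    T=c['cam_to_world'];P=p@T[:3,:3].T+T[:3,3];P[d<=0]=np.nan;return P
E
python3 - <<'E'
from h import *
for n,tp,ct in(("top",(186,234),(341,258)),("scene",(400,375),(320,225))):
    im=cv2.imread(f"pics/{n}0.png");d=np.load(f"pics/{n}0.npy");P=cloud(d,calibration(n))
    for u,v in(tp,ct): print(n,P[v-3:v+4,u-3:u+4].reshape(-1,3).mean(0).round(4),P[v-3:v+4,u-3:u+4,2].std().round(4))
    z=P[...,2]
    m=((z>.112)&(z<.13)&(P[...,0]>.3)&(P[...,0]<.65)&(P[...,1]>-.25)&(P[...,1]<.3)).astype(np.uint8)
    k,l,st,ce=cv2.connectedComponentsWithStats(m)
    for i in range(1,k):
        if st[i,4]>60:
            q=P[l==i]; r=cv2.minAreaRect(q[:,:2].astype(np.float32)*1000)
            print(n,i,st[i],np.median(q,0).round(4),q[:,2].std().round(4),r)
    cv2.imwrite(f"pics/m{n}.png",m*255)
    hsv=cv2.cvtColor(im,cv2.COLOR_BGR2HSV)
a,b=cv2.imread("pics/mtop.png"),cv2.imread("pics/mscene.png")
t=cv2.imread("pics/top0.png")[180:320,165:365];
cv2.imwrite("pics/mm.png",np.vstack([cv2.resize(a[180:320,165:365],None,fx=2,fy=2),cv2.resize(t,None,fx=2,fy=2)]))
E
```

```text
top [0.6005 0.186  0.1205] 0.0015
top [ 0.5469 -0.1105  0.1202] 0.0015
top 1 [ 175  207  175   90 3418] [ 0.5441 -0.0097  0.1179] 0.0028 ((575.6895141601562, 40.85658264160156), (333.781494140625, 156.63182067871094), 79.87886810302734)
scene [0.5913 0.1977 0.121 ] 0.0017
scene [ 0.5504 -0.1055  0.1208] 0.0014
scene 1 [ 283  214  148  176 4239] [ 0.547  -0.0019  0.1184] 0.0029 ((575.5695190429688, 41.35002136230469), (334.57470703125, 157.37521362304688), 79.94670104980469)
```

View pics/mm.png

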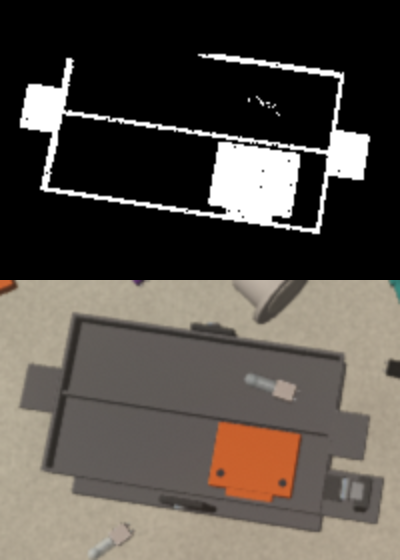

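Both views agree. The centre is at (0.5756, 0.0411), the case x axis points at 79.9°, and the tab tops are at z≈0.1207. I now move over the tip tab with the fingers shut, closing line across the tray.

Units first: turns go in shares of pi rad. So -1.428 rad is -0.4545.

>>> jog_arm --pt "0.43 -0.33 0 -0.4545" --pt "0.43 -0.33 0 -0.4545" --pt "0.43 -0.33 0 -0.4545" --pt "0.43 -0.33 0 -0.4545" --pt "0.43 -0.33 0 -0.4545" --pt "0.43 -0.33 0 -0.4545" --pt "0.43 -0.33 0 -0.4545" --pt "0.43 -0.33 0 -0.4545" --hand 0

```text
t: 1.1
tcp_pos: [0.5707, 0.2162, 0.1941]
ee_rot: [[0.18, 0.984, -0.001], [0.984, -0.18, 0.0], [-0.0, -0.001, -1.0]]
contact_force: [0.9, 0.8, 0.6]
gripper_width: -0.0
finger_force: 0.0
```

>>> jog_arm --pt "0.01 -0.008 -0.03 0" --pt "0.01 -0.008 -0.03 0" --pt "0.01 -0.008 -0.03 0"

```text
t: 1.48
tcp_pos: [0.579, 0.2104, 0.1651]
ee_rot: [[0.175, 0.985, -0.0], [0.985, -0.175, 0.0], [0.0, -0.0, -1.0]]
contact_force: [-0.1, 0.2, 1.3]
gripper_width: 0.001
finger_force: 0.0
```

>>> jog_arm --pt "0.0125 -0.0095 -0.01 0" --pt "0.0235 -0.0185 -0.02 0" --pt "0.0235 -0.0185 -0.03 0" --pt "0.0235 -0.0185 -0.037 0" --pt "0.0235 -0.0185 -0.037 0" --pt "0.0235 -0.0185 -0.037 0"

```text
t: 2.22
tcp_pos: [0.6031, 0.1915, 0.1281]
ee_rot: [[0.176, 0.984, 0.001], [0.984, -0.176, 0.0], [0.0, 0.001, -1.0]]
contact_force: [0.2, 0.7, 0.5]
gripper_width: 0.004
finger_force: 0.0
```

```bash
cat >> h.py <<'E'
C=np.array([.5756,.0411]);EX=np.array([.1754,.9845]);EY=np.array([-.9845,.1754])
def tocase(P): return np.concatenate([(P[...,:2]-C)@np.stack([EX,EY],1),P[...,2:]],-1)
def tilt():
    "tilt from the rim points by the tray's long side walls (depth, top view)"
def look(n="top",save=None):
    im,d=camera(n);c=calibration(n);Q=tocase(cloud(d,c));hsv=cv2.cvtColor(im,cv2.COLOR_BGR2HSV)
    box=(abs(Q[...,0])<.134)&(abs(Q[...,1])<.076)
    org=box&(hsv[...,1]>170)&(hsv[...,0]<15)&(hsv[...,2]>90)
    gl=box&(hsv[...,2]>125)&(hsv[...,1]<90)
    fl=box&(hsv[...,2]<100)&(hsv[...,1]<60)&(abs(Q[...,0])<.1)&(abs(abs(Q[...,1])-.037)<.028)
    q=Q[fl];th=None
    if len(q)>50:
        a=np.polyfit(q[:,0],q[:,2],1);r=q[:,2]-np.polyval(a,q[:,0]);q=q[abs(r)<.006]
        a=np.polyfit(q[:,0],q[:,2],1);th=-np.arctan(a[0])
    f=lambda m:(m.sum(),np.nanmean(Q[m],0).round(4),np.nanmin(Q[m][:,0]).round(3),np.nanmax(Q[m][:,0]).round(3)) if m.sum()>3 else None
    s=manip.read_state();p=s['tcp_pos'];xe=(p[:2]-C)@EX
    print("t",round(s['t'],2),"tcp case x",round(xe,4),"z",round(p[2],4),"Fz",np.round(s['contact_force'],1),"tilt",None if th is None else round(th,4))
    print(" breaker",f(org));print(" capsule",f(gl))
    if save: cv2.imwrite(save,im)
    return im
E
python3 -c "
from h import *
im=look();look('scene')
cv2.imwrite('pics/t1.png',cv2.resize(im[170:330,150:380],None,fx=3,fy=3))"
```

```text
t 2.27 tcp case x 0.1529 z 0.1284 Fz [-0.5  0.1  0.1] tilt -0.9499
 breaker (np.int64(1381), array([-0.0649,  0.0382,  0.1175]), np.float64(-0.105), np.float64(0.132))
 capsule (np.int64(296), array([-0.0106, -0.0213,  0.1542]), np.float64(-0.123), np.float64(0.134))
t 2.33 tcp case x 0.1529 z 0.1285 Fz [-0.4 -0.   0.4] tilt 1.5681
 breaker (np.int64(1143), array([-0.0578,  0.0301,  0.1174]), np.float64(-0.103), np.float64(0.121))
 capsule (np.int64(332), array([-0.0358, -0.0232,  0.1402]), np.float64(-0.134), np.float64(0.134))h.py:20: RankWarning: Polyfit may be poorly conditioned
  a=np.polyfit(q[:,0],q[:,2],1);th=-np.arctan(a[0])
```

View pics/t1.png

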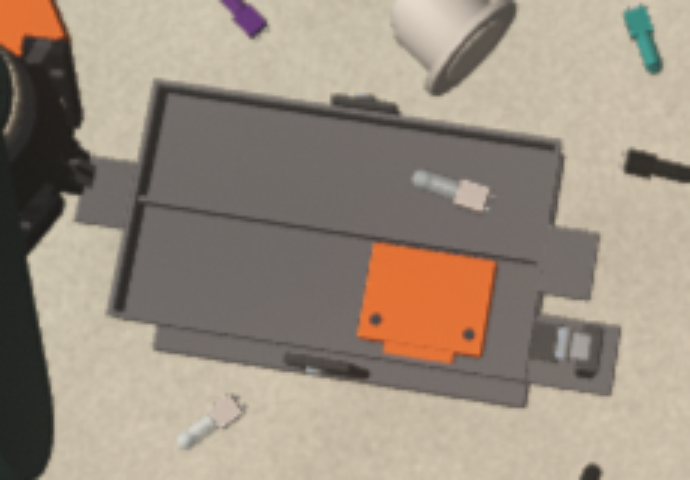

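The tips stand over the tip tab at crop (80,172) and both parts are still near the catch end. I tighten the filters and start pressing gently.

```bash
python3 - <<'E'
s=open('h.py').read()
s=s.replace("box=(abs","box=(Q[...,2]<.16)&(Q[...,2]>.03)&(abs").replace("if len(q)>50:","if len(q)>50:\n        q=q[q[:,2]<.15]; i=np.random.default_rng(0).integers(0,len(q),(300,2)); A=q[i[:,0]];B=q[i[:,1]]; k=abs(A[:,0]-B[:,0])>.06; sl=(A[k,2]-B[k,2])/(A[k,0]-B[k,0]); o=A[k,2]-sl*A[k,0]; e=[(abs(q[:,2]-m*q[:,0]-b)<.003).sum() for m,b in zip(sl,o)]; j=int(np.argmax(e)); q=q[abs(q[:,2]-sl[j]*q[:,0]-o[j])<.004]")
s=s.replace('def tilt():\n    "tilt from the rim points by the tray\'s long side walls (depth, top view)"\n','')
s=s.replace("f=lambda m","""from scipy.optimize import brentq
    f=lambda m""").replace('"tilt",None','"tiltTCP",round(brentq(lambda a:(xe-.011)*np.sin(a)+(p[2]-.0947)*np.cos(a)-.026,-.6,.6),4),"tilt",None')
s=s.replace("(hsv[...,0]<15)","(hsv[...,0]<15)&(Q[...,0]<.125)")
open('h.py','w').write(s)
E
python3 -c "
from h import *
look();look('scene')"
```

```text
t 2.38 tcp case x 0.1529 z 0.1284 Fz [0.2 0.1 1. ] tiltTCP -0.0542 tilt None
 breaker (np.int64(1371), array([-0.0655,  0.0384,  0.1164]), np.float64(-0.105), np.float64(-0.026))
 capsule (np.int64(253), array([-0.0307, -0.0246,  0.1118]), np.float64(-0.096), np.float64(0.134))
t 2.42 tcp case x 0.1528 z 0.1284 Fz [-0.1 -0.1 -0.8] tiltTCP -0.0537 tilt None
 breaker (np.int64(1146), array([-0.0583,  0.0303,  0.1165]), np.float64(-0.105), np.float64(-0.023))
 capsule (np.int64(266), array([-0.0699, -0.0267,  0.1082]), np.float64(-0.134), np.float64(0.134))
```

>>> jog_arm --pt "0 0 -0.002 0" --pt "0 0 -0.004 0" --pt "0 0 -0.005 0" --pt "0 0 -0.006 0" --pt "0 0 -0.006 0"

```text
t: 3.05
tcp_pos: [0.603, 0.1912, 0.1216]
ee_rot: [[0.176, 0.984, -0.0], [0.984, -0.176, -0.0], [-0.0, -0.0, -1.0]]
contact_force: [0.5, -0.2, 0.6]
gripper_width: -0.002
finger_force: 0.0
```

>>> jog_arm --pt "0 0 -0.0005 0" --pt "0 0 -0.001 0" --pt "0 0 -0.0015 0" --pt "0 0 -0.002 0"

```text
t: 3.55
tcp_pos: [0.6031, 0.1912, 0.1197]
ee_rot: [[0.176, 0.984, 0.0], [0.984, -0.176, -0.0], [-0.0, 0.0, -1.0]]
contact_force: [0.5, 0.8, 0.2]
gripper_width: 0.0
finger_force: 0.0
```

Run:
```python
from h import *
im=cv2.imread('pics/top0.png');d=np.load('pics/top0.npy');hsv=cv2.cvtColor(im,cv2.COLOR_BGR2HSV)
Q=tocase(cloud(d,calibration('top')))
print(hsv[225,250],hsv[262,230],Q[225,250],Q[262,230],hsv[233,307],hsv[231,295],hsv[236,280],Q[233,307],Q[231,293])
```

```text
[ 9 19 95] [13 19 95] [ 0.03301995 -0.03879737  0.09736161] [0.05862335 0.03940368 0.09713507] [ 13  40 173] [ 38   7 156] [10 24 95] [-0.08176148 -0.03815749  0.10815159] [-0.05427365 -0.03786998  0.10860609]
```

```bash
sed -i 's/\[...,2\]<100)/[...,2]<125)/; s/hsv\[...,2\]>125)/hsv[...,2]>140)/' h.py; python3 -c "
from h import *
look();look('scene')"
```

```text
t 3.6 tcp case x 0.1526 z 0.1196 Fz [0.  0.  0.2] tiltTCP 0.0077 tilt -0.0008
 breaker (np.int64(1378), array([-0.0655,  0.0385,  0.1163]), np.float64(-0.105), np.float64(-0.026))
 capsule (np.int64(181), array([-0.0462, -0.0295,  0.111 ]), np.float64(-0.093), np.float64(0.134))
t 3.65 tcp case x 0.1526 z 0.1196 Fz [-0.8 -0.7 -0.2] tiltTCP 0.0074 tilt 0.0001
 breaker (np.int64(1047), array([-0.0593,  0.0282,  0.1164]), np.float64(-0.103), np.float64(-0.023))
 capsule (np.int64(187), array([-0.0702, -0.0367,  0.109 ]), np.float64(-0.097), np.float64(-0.041))
```

>>> jog_arm --pt "0 0 -0.0005 0" --pt "0 0 -0.001 0" --pt "0 0 -0.0015 0" --pt "0 0 -0.0015 0"

```text
t: 4.15
tcp_pos: [0.603, 0.1912, 0.1181]
ee_rot: [[0.176, 0.984, -0.0], [0.984, -0.176, -0.0], [-0.0, -0.0, -1.0]]
contact_force: [0.3, -0.3, -0.5]
gripper_width: 0.003
finger_force: 0.0
```

>>> jog_arm --pt "0 0 -0.0005 0" --pt "0 0 -0.001 0" --pt "0 0 -0.0015 0" --pt "0 0 -0.0015 0"

```text
t: 4.65
tcp_pos: [0.603, 0.1912, 0.1167]
ee_rot: [[0.176, 0.984, -0.0], [0.984, -0.176, -0.0], [-0.0, -0.0, -1.0]]
contact_force: [0.1, 0.4, 0.1]
gripper_width: -0.001
finger_force: 0.0
```

Run:
```python
from h import *
im=look('scene'); w,_=camera('wrist')
cv2.imwrite('pics/s2.png',np.hstack([cv2.resize(im[300:460,320:480],(480,480)),cv2.resize(w,(320,240)).repeat(2,0)[:480]]))
```

```text
t 4.7 tcp case x 0.1526 z 0.1167 Fz [ 0.3  1.4 -0. ] tiltTCP 0.0281 tilt -0.0012
 breaker (np.int64(1025), array([-0.0595,  0.0278,  0.1165]), np.float64(-0.103), np.float64(-0.023))
 capsule (np.int64(194), array([-0.0704, -0.0346,  0.1094]), np.float64(-0.134), np.float64(0.134))
```

View pics/s2.png

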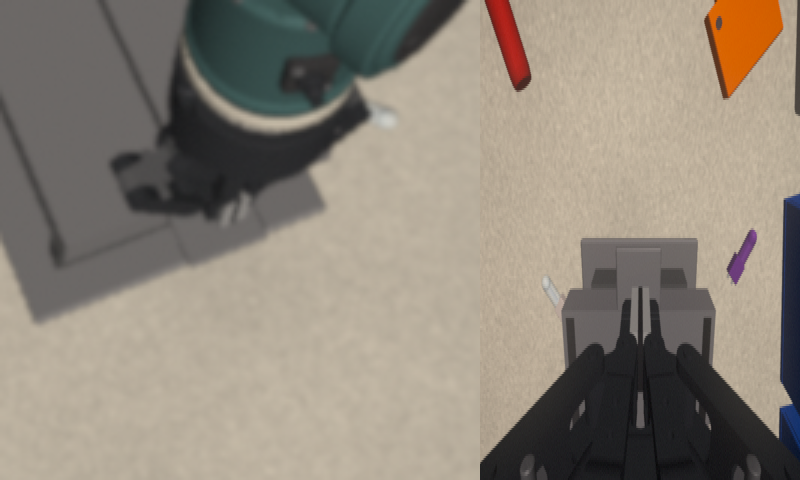

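The wrist view shows the tips in line with the tab, at about (640,290). There is no contact yet, so I check the tab height with the wrist depth.

Run:
```python
from h import *
c=calibration('wrist');w,d=camera('wrist');Q=tocase(cloud(d,c));np.set_printoptions(suppress=True,precision=4)
print(c['cam_to_world'][:3,3],manip.read_state()['tcp_pos'])
# column through hstack x=640 => wrist px 320 ; rows = v
for v in range(238,310,4): print(v,Q[v,285:300:14].ravel(),Q[v,318])
```

```text
[0.6156 0.265  0.2959] [0.6031 0.1912 0.1168]
238 [0.1346 0.0283 0.003  0.135  0.0171 0.0041] [0.1347 0.002  0.0033]
242 [0.1328 0.0279 0.0077 0.133  0.0169 0.0082] [0.133  0.002  0.0081]
246 [0.1296 0.028  0.008  0.1666 0.0105 0.1169] [0.1666 0.0012 0.1169]
250 [0.1665 0.0169 0.1223 0.1656 0.0104 0.12  ] [0.1658 0.0012 0.1203]
254 [0.1637 0.0171 0.1204 0.1635 0.0104 0.1198] [0.1638 0.0012 0.1204]
258 [0.1621 0.0171 0.1216 0.1616 0.0104 0.1202] [0.1617 0.0012 0.1203]
262 [0.1601 0.0171 0.1215 0.1597 0.0104 0.1206] [0.1596 0.0012 0.1203]
266 [0.1577 0.0173 0.1207 0.1577 0.0105 0.1207] [0.1578 0.0012 0.121 ]
270 [0.1554 0.0174 0.1204 0.1557 0.0105 0.121 ] [0.1555 0.0012 0.1204]
274 [0.1536 0.0174 0.121  0.1535 0.0105 0.1209] [0.1535 0.0012 0.1208]
278 [0.1516 0.0174 0.1213 0.1515 0.0105 0.1211] [0.1516 0.0012 0.1214]
282 [0.1493 0.0175 0.121  0.1495 0.0106 0.1214] [0.1493 0.0012 0.121 ]
286 [0.1469 0.0176 0.1203 0.1474 0.0106 0.1214] [0.1473 0.0012 0.1213]
290 [0.1451 0.0176 0.1212 0.145  0.0107 0.1209] [0.1638 0.0009 0.1608]
294 [0.1429 0.0176 0.1212 0.1425 0.0107 0.1202] [0.1632 0.0009 0.1631]
298 [0.1407 0.0177 0.121  0.1407 0.0107 0.121 ] [0.1632 0.0009 0.1664]
302 [0.1387 0.0177 0.1214 0.1595 0.0082 0.1624] [0.1634 0.0009 0.1699]
306 [0.1596 0.0132 0.1657 0.1597 0.008  0.1661] [0.1634 0.0009 0.1731]
```

Run:
```python
from h import *
c=calibration('wrist');w,d=camera('wrist');Q=tocase(cloud(d,c));np.set_printoptions(suppress=True,precision=3)
T=np.linalg.inv(c['cam_to_world']);p=T@np.r_[manip.read_state()['tcp_pos'],1];print(c['fx']*p[0]/p[2]+c['cx'],c['fy']*p[1]/p[2]+c['cy'],p)
for v in (256,270,280,286,290,296): print(v,[Q[v,u].round(3).tolist() for u in range(306,336,4)])
cv2.imwrite('pics/w3.png',cv2.resize(w[200:350,240:400],None,fx=4,fy=4))
```

```text
321.9411389529849 272.4360284960077 [0.001 0.019 0.193 1.   ]
256 [[0.163, 0.007, 0.121], [0.163, 0.005, 0.12], [0.163, 0.003, 0.121], [0.163, 0.001, 0.121], [0.163, -0.001, 0.121], [0.163, -0.003, 0.121], [0.163, -0.005, 0.12], [0.163, -0.007, 0.12]]
270 [[0.156, 0.007, 0.121], [0.156, 0.005, 0.122], [0.156, 0.003, 0.122], [0.156, 0.001, 0.121], [0.156, -0.001, 0.121], [0.156, -0.003, 0.122], [0.156, -0.005, 0.121], [0.156, -0.007, 0.121]]
280 [[0.15, 0.007, 0.121], [0.151, 0.005, 0.122], [0.15, 0.003, 0.12], [0.151, 0.001, 0.122], [0.15, -0.001, 0.121], [0.15, -0.003, 0.121], [0.151, -0.005, 0.121], [0.151, -0.007, 0.122]]
286 [[0.147, 0.007, 0.121], [0.147, 0.005, 0.121], [0.147, 0.003, 0.122], [0.147, 0.001, 0.122], [0.148, -0.001, 0.122], [0.147, -0.003, 0.121], [0.147, -0.005, 0.122], [0.148, -0.007, 0.122]]
290 [[0.164, 0.006, 0.16], [0.164, 0.004, 0.161], [0.163, 0.002, 0.16], [0.163, 0.001, 0.16], [0.163, -0.001, 0.16], [0.163, -0.002, 0.159], [0.163, -0.004, 0.16], [0.163, -0.005, 0.16]]
296 [[0.163, 0.005, 0.165], [0.164, 0.004, 0.166], [0.164, 0.002, 0.166], [0.163, 0.001, 0.165], [0.164, -0.001, 0.166], [0.164, -0.002, 0.167], [0.163, -0.004, 0.165], [0.164, -0.005, 0.167]]
```

View pics/w3.png

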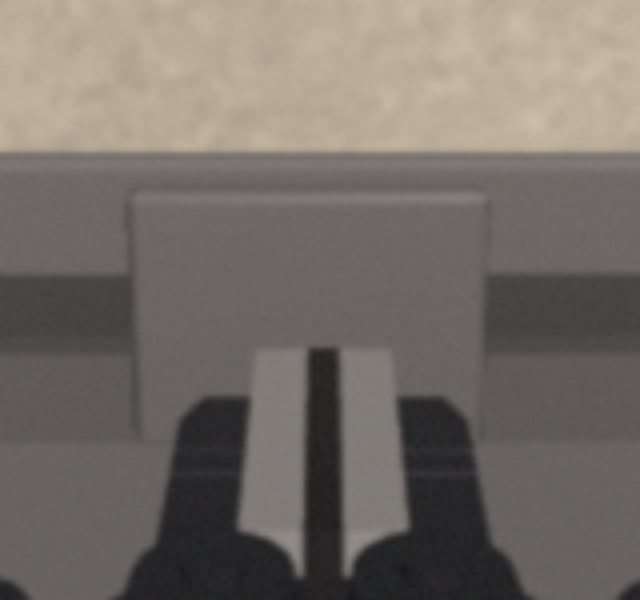

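Run:
```python
from h import *
for n in('scene','top'):
    c=calibration(n);w,d=camera(n);Q=tocase(cloud(d,c))
    m=(abs(Q[...,0]-.153)<.03)&(abs(Q[...,1])<.02)&(Q[...,2]>.126)
    q=Q[m];o=np.argsort(q[:,2])[:12];print(n,m.sum(),q[o].round(3).tolist())
    T=np.linalg.inv(c['cam_to_world']);p=T@np.r_[manip.read_state()['tcp_pos'],1];print(c['fx']*p[0]/p[2]+c['cx'],c['fy']*p[1]/p[2]+c['cy'])
```

```text
scene 2327 [[0.16, -0.009, 0.156], [0.163, -0.007, 0.156], [0.159, -0.008, 0.157], [0.161, -0.008, 0.158], [0.164, -0.006, 0.158], [0.164, 0.002, 0.158], [0.162, -0.005, 0.159], [0.163, -0.009, 0.159], [0.16, -0.008, 0.159], [0.164, -0.003, 0.16], [0.163, 0.004, 0.161], [0.164, 0.0, 0.161]]
391.1459846819529 376.35668435826517
top 2192 [[0.143, 0.004, 0.154], [0.144, 0.005, 0.155], [0.141, -0.004, 0.159], [0.146, 0.01, 0.16], [0.142, 0.001, 0.16], [0.141, -0.002, 0.16], [0.141, 0.003, 0.16], [0.147, 0.004, 0.16], [0.141, -0.006, 0.161], [0.142, -0.0, 0.161], [0.152, 0.011, 0.162], [0.141, -0.008, 0.162]]
183.91799626270526 233.0623394165614
```

All three cameras put the real fingertips at z≈0.157, about 40 mm above the TCP reading of 0.117. They are over the tab at case x 0.142 to 0.164. Contact should come at a reading of about 0.08, so I descend to just above that and then feel for it.

>>> jog_arm --pt "0 0 -0.006 0" --pt "0 0 -0.012 0" --pt "0 0 -0.018 0" --pt "0 0 -0.023 0" --pt "0 0 -0.027 0" --pt "0 0 -0.029 0" --pt "0 0 -0.03 0" --pt "0 0 -0.03 0"

```text
t: 5.95
tcp_pos: [0.6032, 0.1913, 0.0869]
ee_rot: [[0.176, 0.984, 0.0], [0.984, -0.176, 0.0], [0.0, 0.0, -1.0]]
contact_force: [-0.1, 0.5, -0.1]
gripper_width: 0.003
finger_force: 0.0
```

Run:
```python
from h import *
for n in('scene','wrist'):
    c=calibration(n);w,d=camera(n);Q=tocase(cloud(d,c))
    m=(abs(Q[...,0]-.153)<.03)&(abs(Q[...,1])<.02)&(Q[...,2]>.124)
    q=Q[m];o=np.argsort(q[:,2])[:6];print(n,m.sum(),q[o].round(3).tolist())
```

```text
scene 2150 [[0.167, -0.0, 0.124], [0.165, -0.001, 0.124], [0.161, -0.008, 0.127], [0.163, -0.005, 0.128], [0.164, 0.004, 0.129], [0.159, 0.01, 0.13]]
wrist 26521 [[0.163, 0.001, 0.126], [0.163, 0.006, 0.127], [0.163, -0.006, 0.127], [0.163, 0.0, 0.127], [0.163, 0.0, 0.127], [0.163, 0.002, 0.127]]
```

>>> jog_arm --pt "0 0 -0.002 0" --pt "0 0 -0.004 0" --pt "0 0 -0.005 0" --pt "0 0 -0.0055 0" --pt "0 0 -0.006 0" --pt "0 0 -0.0065 0"

```text
t: 6.8
tcp_pos: [0.6035, 0.1914, 0.0837]
ee_rot: [[0.176, 0.984, 0.003], [0.984, -0.176, 0.001], [0.001, 0.002, -1.0]]
contact_force: [-4.7, -0.5, 11.7]
gripper_width: -0.002
finger_force: 5.7
```

>>> jog_arm --pt "0 0 -0.0003 0" --pt "0 0 -0.0006 0" --pt "0 0 -0.0006 0"

```text
t: 7.18
tcp_pos: [0.6035, 0.1914, 0.0836]
ee_rot: [[0.176, 0.984, 0.003], [0.984, -0.176, 0.001], [0.001, 0.003, -1.0]]
contact_force: [-5.2, -0.4, 11.8]
gripper_width: 0.004
finger_force: 5.9
```

>>> jog_arm --pt "0 0 -0.0004 0" --pt "0 0 -0.0008 0" --pt "0 0 -0.001 0"

```text
t: 7.55
tcp_pos: [0.6036, 0.1915, 0.0834]
ee_rot: [[0.176, 0.984, 0.003], [0.984, -0.176, 0.001], [0.001, 0.003, -1.0]]
contact_force: [-5.6, -0.9, 15.0]
gripper_width: -0.001
finger_force: 7.4
```

>>> jog_arm --pt "0 0 -0.0003 0" --pt "0 0 -0.0006 0"

```text
t: 7.8
tcp_pos: [0.6036, 0.1915, 0.0829]
ee_rot: [[0.176, 0.984, 0.004], [0.984, -0.176, 0.001], [0.002, 0.003, -1.0]]
contact_force: [-5.6, -1.3, 13.0]
gripper_width: -0.004
finger_force: 6.7
```

Still stable, and the tab is moving. I continue in small steps.

>>> jog_arm --pt "0 0 -0.0004 0" --pt "0 0 -0.0008 0" --pt "0 0 -0.001 0"

```text
t: 8.18
tcp_pos: [0.6036, 0.192, 0.0801]
ee_rot: [[0.176, 0.984, 0.003], [0.984, -0.176, 0.002], [0.002, 0.003, -1.0]]
contact_force: [-2.9, 1.7, 8.9]
gripper_width: -0.003
finger_force: 4.0
```

>>> jog_arm --pt "0 0 -0.0006 0" --pt "0 0 -0.0012 0" --pt "0 0 -0.0018 0" --pt "0 0 -0.0024 0" --pt "0 0 -0.003 0" --pt "0 0 -0.0036 0" --pt "0 0 -0.0042 0" --pt "0 0 -0.0048 0"

```text
t: 9.18
tcp_pos: [0.6032, 0.191, 0.0723]
ee_rot: [[0.176, 0.984, 0.0], [0.984, -0.176, -0.0], [-0.0, 0.0, -1.0]]
contact_force: [0.4, 1.7, 3.2]
gripper_width: -0.0
finger_force: 1.8
```

```bash
sed -i 's/p\[2\]-.0947/p[2]-.0583/' h.py; python3 -c "
from h import *
look();look('scene')"
```

```text
t 9.22 tcp case x 0.1525 z 0.0722 Fz [0.6 0.8 4. ] tiltTCP 0.0861 tilt 0.083
 breaker (np.int64(1378), array([-0.0639,  0.0384,  0.1217]), np.float64(-0.103), np.float64(-0.024))
 capsule (np.int64(165), array([-0.0672, -0.0311,  0.1154]), np.float64(-0.094), np.float64(0.134))
t 9.28 tcp case x 0.1524 z 0.0722 Fz [-0.1  0.1  2.6] tiltTCP 0.0859 tilt 0.0834
 breaker (np.int64(920), array([-0.0689,  0.0285,  0.1227]), np.float64(-0.101), np.float64(-0.022))
 capsule (np.int64(201), array([-0.0704, -0.0349,  0.1152]), np.float64(-0.132), np.float64(-0.04))
```

>>> jog_arm --pt "0 0 -0.001 0" --pt "0 0 -0.003 0" --pt "0 0 -0.005 0" --pt "0 0 -0.007 0" --pt "0 0 -0.009 0" --pt "0 0 -0.011 0" --pt "0 0 -0.012 0" --pt "0 0 -0.0125 0"

```text
t: 10.28
tcp_pos: [0.603, 0.1913, 0.0596]
ee_rot: [[0.176, 0.984, -0.0], [0.984, -0.176, 0.0], [0.0, -0.0, -1.0]]
contact_force: [0.8, 2.6, 3.1]
gripper_width: -0.003
finger_force: 1.9
```

```bash
python3 -c "
from h import *
look();look('scene')"
```

```text
t 10.32 tcp case x 0.1527 z 0.0596 Fz [0.9 1.6 4. ] tiltTCP 0.1751 tilt 0.1709
 breaker (np.int64(1362), array([-0.0621,  0.0384,  0.1272]), np.float64(-0.101), np.float64(-0.022))
 capsule (np.int64(174), array([-0.0667, -0.0297,  0.1213]), np.float64(-0.092), np.float64(-0.018))
t 10.38 tcp case x 0.1526 z 0.0596 Fz [1.4 2.9 2.6] tiltTCP 0.1753 tilt 0.1723
 breaker (np.int64(1019), array([-0.0673,  0.0305,  0.1289]), np.float64(-0.098), np.float64(-0.02))
 capsule (np.int64(221), array([-0.0701, -0.0368,  0.122 ]), np.float64(-0.134), np.float64(-0.039))
```

>>> jog_arm --pt "0 0 -0.0005 0" --pt "0 0 -0.001 0" --pt "0 0 -0.0015 0" --pt "0 0 -0.002 0" --pt "0 0 -0.0025 0" --pt "0 0 -0.003 0"

```text
t: 11.12
tcp_pos: [0.603, 0.1912, 0.0567]
ee_rot: [[0.176, 0.984, 0.0], [0.984, -0.176, -0.0], [-0.0, 0.0, -1.0]]
contact_force: [0.0, 1.9, 4.0]
gripper_width: -0.002
finger_force: 1.8
```

```bash
python3 -c "
from h import *
look()"
```

```text
t 11.18 tcp case x 0.1526 z 0.0566 Fz [1.5 1.8 3.4] tiltTCP 0.1966 tilt 0.1901
 breaker (np.int64(1367), array([-0.0615,  0.0385,  0.1285]), np.float64(-0.1), np.float64(-0.022))
 capsule (np.int64(182), array([-0.064 , -0.0297,  0.1223]), np.float64(-0.091), np.float64(0.101))
```

>>> jog_arm --pt "0 0 -0.0005 0" --pt "0 0 -0.001 0" --pt "0 0 -0.0015 0" --pt "0 0 -0.002 0" --pt "0 0 -0.002 0"

```text
t: 11.8
tcp_pos: [0.603, 0.1912, 0.0546]
ee_rot: [[0.176, 0.984, -0.0], [0.984, -0.176, -0.0], [-0.0, -0.0, -1.0]]
contact_force: [0.3, 3.0, 3.7]
gripper_width: -0.001
finger_force: 1.6
```

```bash
python3 -c "
from h import *
look()"
```

```text
t 11.85 tcp case x 0.1526 z 0.0546 Fz [0.2 1.1 2.8] tiltTCP 0.211 tilt 0.2129
 breaker (np.int64(1356), array([-0.061 ,  0.0384,  0.1295]), np.float64(-0.099), np.float64(-0.022))
 capsule (np.int64(193), array([-0.0627, -0.0303,  0.123 ]), np.float64(-0.091), np.float64(0.134))
```

>>> jog_arm --pt "0 0 -0.0005 0" --pt "0 0 -0.001 0" --pt "0 0 -0.0015 0" --pt "0 0 -0.002 0" --pt "0 0 -0.002 0"

```text
t: 12.48
tcp_pos: [0.603, 0.1911, 0.0526]
ee_rot: [[0.176, 0.984, -0.0], [0.984, -0.176, -0.0], [-0.0, 0.0, -1.0]]
contact_force: [0.1, 1.2, 1.6]
gripper_width: -0.003
finger_force: 1.6
```

```bash
python3 -c "
from h import *
look()"
```

```text
t 12.53 tcp case x 0.1525 z 0.0526 Fz [-0.6  1.5  2.9] tiltTCP 0.2248 tilt 0.2411
 breaker (np.int64(1351), array([-0.0608,  0.0383,  0.1304]), np.float64(-0.099), np.float64(-0.021))
 capsule (np.int64(197), array([-0.0596, -0.0291,  0.1237]), np.float64(-0.091), np.float64(0.134))
```

>>> jog_arm --pt "0 0 -0.0005 0" --pt "0 0 -0.001 0" --pt "0 0 -0.0015 0" --pt "0 0 -0.002 0" --pt "0 0 -0.002 0"

```text
t: 13.15
tcp_pos: [0.603, 0.1911, 0.0506]
ee_rot: [[0.176, 0.984, -0.0], [0.984, -0.176, -0.0], [-0.0, -0.0, -1.0]]
contact_force: [-1.1, 0.1, 3.5]
gripper_width: 0.003
finger_force: 1.5
```

```bash
python3 -c "
from h import *
look()"
```

```text
t 13.2 tcp case x 0.1524 z 0.0506 Fz [0.  0.3 3.3] tiltTCP 0.239 tilt -0.0622
 breaker (np.int64(1345), array([-0.0603,  0.0384,  0.1312]), np.float64(-0.098), np.float64(-0.021))
 capsule (np.int64(202), array([-0.0563, -0.0278,  0.1239]), np.float64(-0.088), np.float64(0.134))
```

>>> jog_arm --pt "0 0 -0.0005 0" --pt "0 0 -0.001 0" --pt "0 0 -0.0015 0" --pt "0 0 -0.0015 0"

```text
t: 13.7
tcp_pos: [0.603, 0.191, 0.0491]
ee_rot: [[0.176, 0.984, -0.0], [0.984, -0.176, -0.0], [-0.0, -0.0, -1.0]]
contact_force: [0.1, -0.1, 2.8]
gripper_width: 0.0
finger_force: 1.4
```

```bash
sed -i 's/np.nanmean(Q/np.nanmedian(Q/; s/gl=box&/gl=box\&(Q[...,1]<-.01)\&(Q[...,1]>-.066)\&/' h.py; python3 -c "
from h import *
look()"
```

```text
t 13.75 tcp case x 0.1524 z 0.0491 Fz [-1.3 -1.5  2.7] tiltTCP 0.2494 tilt -0.048
 breaker (np.int64(1348), array([-0.0599,  0.0379,  0.1318]), np.float64(-0.098), np.float64(-0.021))
 capsule (np.int64(176), array([-0.0672, -0.0373,  0.1259]), np.float64(-0.088), np.float64(0.134))
```

>>> jog_arm --pt "0 0 -0.0005 0" --pt "0 0 -0.001 0" --pt "0 0 -0.0015 0" --pt "0 0 -0.002 0" --pt "0 0 -0.002 0"

```text
t: 14.38
tcp_pos: [0.6031, 0.1912, 0.0472]
ee_rot: [[0.176, 0.984, 0.0], [0.984, -0.176, -0.0], [-0.0, 0.0, -1.0]]
contact_force: [-0.5, -0.7, 3.8]
gripper_width: -0.002
finger_force: 1.3
```

```bash
python3 -c "
from h import *
look()"
```

```text
t 14.43 tcp case x 0.1526 z 0.0472 Fz [-0.1 -1.1  2.8] tiltTCP 0.2626 tilt -0.0049
 breaker (np.int64(1326), array([-0.0585,  0.0378,  0.1323]), np.float64(-0.096), np.float64(-0.019))
 capsule (np.int64(184), array([-0.0666, -0.0373,  0.1269]), np.float64(-0.089), np.float64(0.134))
```

>>> jog_arm --pt "0 0 -0.0005 0" --pt "0 0 -0.001 0" --pt "0 0 -0.0015 0" --pt "0 0 -0.0015 0"

```text
t: 14.92
tcp_pos: [0.6031, 0.1912, 0.0457]
ee_rot: [[0.176, 0.984, 0.0], [0.984, -0.176, -0.0], [0.0, 0.0, -1.0]]
contact_force: [-0.2, -1.3, 2.5]
gripper_width: 0.003
finger_force: 1.3
```

```bash
python3 -c "
from h import *
look()"
```

```text
t 14.97 tcp case x 0.1526 z 0.0457 Fz [-0.1 -0.5  3.5] tiltTCP 0.2729 tilt None
 breaker (np.int64(1295), array([-0.0415,  0.0384,  0.1285]), np.float64(-0.079), np.float64(-0.002))
 capsule (np.int64(176), array([-0.0506, -0.0375,  0.1229]), np.float64(-0.073), np.float64(0.134))
```

Both parts are creeping, so I hold still.

>>> jog_arm --pt "0 0 0 0" --pt "0 0 0 0"

```text
t: 15.22
tcp_pos: [0.6031, 0.1912, 0.0456]
ee_rot: [[0.176, 0.984, 0.0], [0.984, -0.176, -0.0], [-0.0, 0.0, -1.0]]
contact_force: [0.6, -0.5, 2.4]
gripper_width: 0.003
finger_force: 1.2
```

```bash
python3 -c "
from h import *
look()"
```

```text
t 15.28 tcp case x 0.1526 z 0.0456 Fz [ 0.5 -1.1  1.4] tiltTCP 0.273 tilt None
 breaker (np.int64(1253), array([-0.0167,  0.039 ,  0.1216]), np.float64(-0.055), np.float64(0.023))
 capsule (np.int64(168), array([-0.026 , -0.0367,  0.1164]), np.float64(-0.047), np.float64(0.134))
```

>>> jog_arm --pt "0 0 0 0" --pt "0 0 0 0" --pt "0 0 0 0" --pt "0 0 0 0" --pt "0 0 0 0" --pt "0 0 0 0"

```text
t: 16.02
tcp_pos: [0.603, 0.1913, 0.0456]
ee_rot: [[0.176, 0.984, -0.0], [0.984, -0.176, 0.0], [0.0, -0.0, -1.0]]
contact_force: [1.1, 0.0, 2.2]
gripper_width: -0.001
finger_force: 0.8
```

```bash
python3 -c "
from h import *
look();im=look('scene')
t,_=camera('top');cv2.imwrite('pics/e1.png',np.hstack([cv2.resize(t[180:320,165:365],(400,280)),cv2.resize(im[200:410,260:460],(267,280))]))"
```

```text
t 16.07 tcp case x 0.1526 z 0.0456 Fz [ 0.5 -0.2  2.2] tiltTCP 0.2732 tilt None
 breaker (np.int64(1112), array([0.088 , 0.037 , 0.0929]), np.float64(0.052), np.float64(0.125))
 capsule (np.int64(137), array([ 0.0961, -0.0367,  0.0827]), np.float64(0.077), np.float64(0.133))
t 16.12 tcp case x 0.1526 z 0.0456 Fz [ 0.7 -0.5  1.1] tiltTCP 0.2733 tilt 0.2665
 breaker (np.int64(65), array([0.0616, 0.0095, 0.1005]), np.float64(0.056), np.float64(0.074))
 capsule (np.int64(194), array([ 0.0918, -0.0359,  0.0842]), np.float64(-0.127), np.float64(0.11))
```

View pics/e1.png

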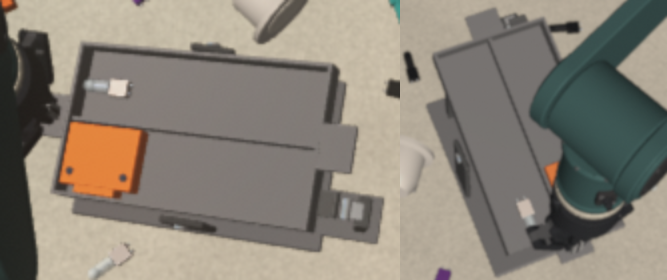

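Both parts lie at the tip wall: the breaker at (100,158) and the capsule at (108,87) in the left crop. The tilt is 0.27. Next I lift and go over to the catch tab.

>>> jog_arm --pt "0 0 0.02 0" --pt "0 0 0.07 0" --pt "0 0 0.12 0" --pt "0 -0.02 0.14 0" --pt "-0.011 -0.06 0.14 0" --pt "-0.022 -0.12 0.14 0" --pt "-0.033 -0.18 0.14 0" --pt "-0.043 -0.24 0.14 0"

```text
t: 17.18
tcp_pos: [0.5586, -0.0512, 0.1852]
ee_rot: [[0.176, 0.984, -0.001], [0.984, -0.176, -0.0], [-0.0, -0.001, -1.0]]
contact_force: [1.5, -0.2, -0.4]
gripper_width: 0.003
finger_force: 0.0
```

>>> jog_arm --pt "-0.0105 -0.055 0 0" --pt "-0.0105 -0.058 0 0" --pt "-0.0105 -0.058 0 0"

```text
t: 17.55
tcp_pos: [0.5489, -0.1072, 0.1853]
ee_rot: [[0.177, 0.984, -0.001], [0.984, -0.177, 0.001], [0.001, -0.001, -1.0]]
contact_force: [0.1, 0.4, 1.2]
gripper_width: 0.003
finger_force: 0.0
```

Run:
```python
from h import *
s=manip.read_state();print(s['tcp_pos'],tocase(s['tcp_pos']))
c=calibration('scene');w,d=camera('scene');Q=tocase(cloud(d,c))
look('top')
q=Q[(Q[...,0]<-.11)&(Q[...,0]>-.17)&(abs(Q[...,1])<.018)&(Q[...,2]>.14)]
h,e=np.histogram(q[:,2],bins=np.arange(.14,.26,.01));print(h,e.round(3))
c=calibration('wrist');w,d=camera('wrist');Q=tocase(cloud(d,c))
for v in range(200,320,8): print(v,Q[v,320].round(3),Q[v,280].round(3))
```

```text
[ 0.54894012 -0.10716661  0.18526084] [-0.15064462  0.00024068  0.18526084]
t 17.65 tcp case x -0.1492 z 0.1855 Fz [-0.2 -0.   0.4] tiltTCP 0.5434 tilt 0.2612
 breaker (np.int64(1099), array([0.0882, 0.0369, 0.0929]), np.float64(0.053), np.float64(0.125))
 capsule (np.int64(320), array([ 0.1068, -0.0381,  0.0742]), np.float64(0.075), np.float64(0.134))
[ 48 249 174   0   0   0   0   0  19  62  63] [0.14 0.15 0.16 0.17 0.18 0.19 0.2  0.21 0.22 0.23 0.24 0.25]
200 [-0.119  0.001  0.154] [-0.119  0.023  0.154]
208 [-0.123  0.001  0.156] [-0.123  0.023  0.156]
216 [-0.127  0.001  0.157] [-0.128  0.023  0.156]
224 [-0.132  0.001  0.157] [-0.132  0.023  0.158]
232 [-0.136  0.001  0.16 ] [-0.136  0.023  0.159]
240 [-0.14   0.001  0.161] [-0.14   0.023  0.161]
248 [-0.145  0.001  0.161] [-0.144  0.023  0.162]
256 [-0.149  0.001  0.163] [-0.149  0.023  0.162]
264 [-0.153  0.001  0.164] [-0.154  0.023  0.163]
272 [-0.226  0.001  0.001] [-0.226  0.042  0.   ]
280 [-0.235  0.001  0.001] [-0.235  0.042 -0.001]
288 [-0.139  0.001  0.227] [-0.245  0.043 -0.002]
296 [-0.138  0.001  0.234] [-0.253  0.043  0.001]
304 [-0.138  0.001  0.241] [-0.262  0.043  0.001]
312 [-0.138  0.001  0.246] [-0.272  0.044 -0.001]
```

>>> jog_arm --pt "0 0 -0.015 0" --pt "0 0 -0.03 0" --pt "0 0 -0.043 0" --pt "0 0 -0.051 0" --pt "0 0 -0.056 0" --pt "0 0 -0.058 0" --pt "0 0 -0.06 0" --pt "0 0 -0.062 0"

```text
t: 18.7
tcp_pos: [0.5501, -0.1076, 0.1251]
ee_rot: [[0.176, 0.984, 0.002], [0.984, -0.176, -0.002], [-0.001, 0.002, -1.0]]
contact_force: [-2.5, -1.4, 3.9]
gripper_width: 0.002
finger_force: 2.1
```

>>> jog_arm --pt "0 0 -0.0015 0" --pt "0 0 -0.003 0" --pt "0 0 -0.0045 0" --pt "0 0 -0.006 0" --pt "0 0 -0.0075 0" --pt "0 0 -0.009 0" --pt "0 0 -0.0105 0" --pt "0 0 -0.012 0"

```text
t: 19.7
tcp_pos: [0.5495, -0.1067, 0.1115]
ee_rot: [[0.176, 0.984, -0.0], [0.984, -0.176, 0.0], [0.0, -0.0, -1.0]]
contact_force: [-1.2, -1.2, 3.0]
gripper_width: 0.002
finger_force: 1.8
```

>>> jog_arm --pt "0 0 -0.0015 0" --pt "0 0 -0.003 0" --pt "0 0 -0.0045 0" --pt "0 0 -0.006 0" --pt "0 0 -0.007 0" --pt "0 0 -0.008 0" --pt "0 0 -0.009 0" --pt "0 0 -0.01 0"

```text
t: 20.7
tcp_pos: [0.5496, -0.1068, 0.1017]
ee_rot: [[0.176, 0.984, 0.0], [0.984, -0.176, -0.0], [-0.0, 0.0, -1.0]]
contact_force: [-0.3, -0.9, 4.1]
gripper_width: 0.001
finger_force: 1.8
```

```bash
python3 -c "
from h import *
look()"
```

```text
t 20.75 tcp case x -0.1501 z 0.1015 Fz [ 0.7 -1.8  3.7] tiltTCP 0.1056 tilt 0.108
 breaker (np.int64(1217), array([0.0879, 0.037 , 0.1069]), np.float64(0.051), np.float64(0.125))
 capsule (np.int64(134), array([ 0.0961, -0.0365,  0.0985]), np.float64(0.079), np.float64(0.126))
```

Tilt is 0.108 and both parts have stayed put. I go slowly through the snap.

>>> jog_arm --pt "0 0 -0.0006 0" --pt "0 0 -0.0012 0" --pt "0 0 -0.0018 0" --pt "0 0 -0.0024 0" --pt "0 0 -0.003 0" --pt "0 0 -0.0036 0"

```text
t: 21.5
tcp_pos: [0.5496, -0.1068, 0.0981]
ee_rot: [[0.176, 0.984, 0.0], [0.984, -0.176, -0.0], [-0.0, 0.0, -1.0]]
contact_force: [-0.5, -1.7, 4.1]
gripper_width: 0.005
finger_force: 1.8
```

>>> jog_arm --pt "0 0 -0.0005 0" --pt "0 0 -0.001 0" --pt "0 0 -0.0015 0" --pt "0 0 -0.002 0"

```text
t: 22.0
tcp_pos: [0.5496, -0.1068, 0.0968]
ee_rot: [[0.176, 0.984, 0.0], [0.984, -0.176, -0.0], [-0.0, 0.0, -1.0]]
contact_force: [-1.8, -1.7, 7.2]
gripper_width: 0.001
finger_force: 3.4
```

>>> jog_arm --pt "0 0 -0.0005 0" --pt "0 0 -0.001 0" --pt "0 0 -0.0015 0"

```text
t: 22.38
tcp_pos: [0.5497, -0.1069, 0.0965]
ee_rot: [[0.176, 0.984, 0.001], [0.984, -0.176, -0.001], [-0.0, 0.001, -1.0]]
contact_force: [-3.7, -1.2, 11.9]
gripper_width: 0.001
finger_force: 5.5
```

>>> jog_arm --pt "0 0 -0.0004 0" --pt "0 0 -0.0008 0"

```text
t: 22.62
tcp_pos: [0.5497, -0.107, 0.0964]
ee_rot: [[0.176, 0.984, 0.002], [0.984, -0.176, -0.001], [-0.001, 0.002, -1.0]]
contact_force: [-4.5, -0.4, 13.4]
gripper_width: 0.005
finger_force: 6.5
```

>>> jog_arm --pt "0 0 -0.0003 0" --pt "0 0 -0.0006 0"

```text
t: 22.88
tcp_pos: [0.5497, -0.107, 0.0962]
ee_rot: [[0.176, 0.984, 0.002], [0.984, -0.176, -0.001], [-0.001, 0.002, -1.0]]
contact_force: [-4.1, -0.7, 13.2]
gripper_width: 0.002
finger_force: 6.6
```

>>> jog_arm --pt "0 0 -0.0004 0" --pt "0 0 -0.0008 0"

```text
t: 23.12
tcp_pos: [0.5497, -0.1073, 0.0949]
ee_rot: [[0.176, 0.984, 0.001], [0.984, -0.176, -0.002], [-0.001, 0.002, -1.0]]
contact_force: [-4.1, -1.6, 9.5]
gripper_width: -0.001
finger_force: 5.3
```

>>> jog_arm --pt "0 0 -0.0005 0" --pt "0 0 -0.001 0" --pt "0 0 -0.0015 0" --pt "0 0 -0.002 0" --pt "0 0 -0.0025 0" --pt "0 0 -0.003 0"

```text
t: 23.88
tcp_pos: [0.5498, -0.1075, 0.0904]
ee_rot: [[0.176, 0.984, 0.001], [0.984, -0.176, -0.002], [-0.001, 0.001, -1.0]]
contact_force: [-0.5, -1.6, 5.4]
gripper_width: -0.003
finger_force: 3.0
```

>>> jog_arm --pt "0 0 -0.0005 0" --pt "0 0 -0.001 0" --pt "0 0 -0.0015 0" --pt "0 0 -0.002 0" --pt "0 0 -0.0025 0" --pt "0 0 -0.003 0"

```text
t: 24.62
tcp_pos: [0.5493, -0.1063, 0.0858]
ee_rot: [[0.176, 0.984, -0.001], [0.984, -0.176, 0.001], [0.001, -0.001, -1.0]]
contact_force: [-0.4, -0.3, 1.4]
gripper_width: -0.001
finger_force: 0.9
```

```bash
python3 -c "
from h import *
look()"
```

```text
t 24.68 tcp case x -0.1497 z 0.0857 Fz [ 0.8 -0.4  1.2] tiltTCP 0.0088 tilt 0.0081
 breaker (np.int64(1301), array([0.0868, 0.0367, 0.1157]), np.float64(0.049), np.float64(0.125))
 capsule (np.int64(152), array([ 0.097 , -0.0368,  0.1088]), np.float64(0.076), np.float64(0.134))
```

Nearly level. Next is contact with the rest, then the firm press.

>>> jog_arm --pt "0 0 -0.0005 0" --pt "0 0 -0.001 0" --pt "0 0 -0.0015 0" --pt "0 0 -0.002 0" --pt "0 0 -0.0025 0" --pt "0 0 -0.003 0"

```text
t: 25.42
tcp_pos: [0.5493, -0.1066, 0.0844]
ee_rot: [[0.176, 0.984, -0.0], [0.984, -0.176, 0.0], [0.0, -0.0, -1.0]]
contact_force: [-2.7, 0.8, 7.6]
gripper_width: -0.0
finger_force: 3.9
```

>>> jog_arm --pt "0 0 -0.0005 0" --pt "0 0 -0.001 0" --pt "0 0 -0.0015 0" --pt "0 0 -0.0015 0"

```text
t: 25.92
tcp_pos: [0.5494, -0.1066, 0.0843]
ee_rot: [[0.176, 0.984, 0.001], [0.984, -0.176, -0.0], [0.0, 0.001, -1.0]]
contact_force: [-4.9, 1.8, 10.6]
gripper_width: -0.002
finger_force: 5.6
```

>>> jog_arm --pt "0 0 -0.0005 0" --pt "0 0 -0.0005 0"

```text
t: 26.18
tcp_pos: [0.5494, -0.1066, 0.0843]
ee_rot: [[0.176, 0.984, 0.001], [0.984, -0.176, -0.0], [-0.0, 0.001, -1.0]]
contact_force: [-5.9, 2.1, 12.9]
gripper_width: -0.002
finger_force: 6.4
```

>>> jog_arm --pt "0 0 -0.0005 0" --pt "0 0 -0.0008 0" --pt "0 0 -0.0008 0" --pt "0 0 -0.0008 0" --pt "0 0 -0.0008 0" --pt "0 0 -0.0008 0" --pt "0 0 -0.0008 0" --pt "0 0 -0.0008 0"

```text
t: 27.18
tcp_pos: [0.5494, -0.1066, 0.0842]
ee_rot: [[0.176, 0.984, 0.001], [0.984, -0.176, -0.0], [-0.0, 0.001, -1.0]]
contact_force: [-6.4, 3.2, 15.5]
gripper_width: 0.001
finger_force: 7.7
```

```bash
python3 -c "
from h import *
look()"
```

```text
t 27.23 tcp case x -0.15 z 0.0842 Fz [-6.3  2.6 15.1] tiltTCP -0.0004 tilt -0.0009
 breaker (np.int64(1305), array([0.0867, 0.0368, 0.1164]), np.float64(0.049), np.float64(0.125))
 capsule (np.int64(147), array([ 0.0968, -0.0366,  0.1095]), np.float64(0.076), np.float64(0.134))
```

The tray is level, and about 15 to 17 N was held for longer than half a second. I let go gently.

>>> jog_arm --pt "0 0 0.001 0" --pt "0 0 0.003 0" --pt "0 0 0.005 0" --pt "0 0 0.01 0" --pt "0 0 0.025 0" --pt "0 0 0.05 0" --pt "0 0 0.08 0" --pt "0 0 0.11 0"

```text
t: 28.22
tcp_pos: [0.5498, -0.1069, 0.1926]
ee_rot: [[0.176, 0.984, 0.001], [0.984, -0.176, -0.0], [-0.0, 0.001, -1.0]]
contact_force: [0.1, -0.8, 0.0]
gripper_width: -0.003
finger_force: 0.0
```

>>> jog_arm --pt "-0.03 -0.03 0.02 0" --pt "-0.08 -0.05 0.03 0" --pt "-0.1 -0.05 0.03 0" --pt "-0.1 -0.05 0.03 0"

```text
t: 28.72
tcp_pos: [0.4492, -0.1572, 0.2223]
ee_rot: [[0.178, 0.984, 0.003], [0.984, -0.178, -0.001], [-0.001, 0.003, -1.0]]
contact_force: [-0.2, -0.0, 0.5]
gripper_width: 0.002
finger_force: 0.0
```

```bash
python3 -c "
from h import *
t=look();look('scene')
cv2.imwrite('pics/end.png',cv2.resize(t[170:330,150:380],None,fx=3,fy=3))"
```

```text
t 28.77 tcp case x -0.2171 z 0.2217 Fz [-0.2 -0.5  0.1] tiltTCP 0.5289 tilt -0.0006
 breaker (np.int64(1309), array([0.087 , 0.0369, 0.1164]), np.float64(0.049), np.float64(0.125))
 capsule (np.int64(140), array([ 0.0954, -0.0365,  0.1093]), np.float64(0.076), np.float64(0.134))
t 28.82 tcp case x -0.2169 z 0.2213 Fz [ 0.6  1.4 -0.3] tiltTCP 0.5279 tilt -0.0006
 breaker (np.int64(1607), array([0.09  , 0.0359, 0.117 ]), np.float64(0.052), np.float64(0.125))
 capsule (np.int64(152), array([ 0.093 , -0.0362,  0.1095]), np.float64(0.079), np.float64(0.126))
```

View pics/end.png

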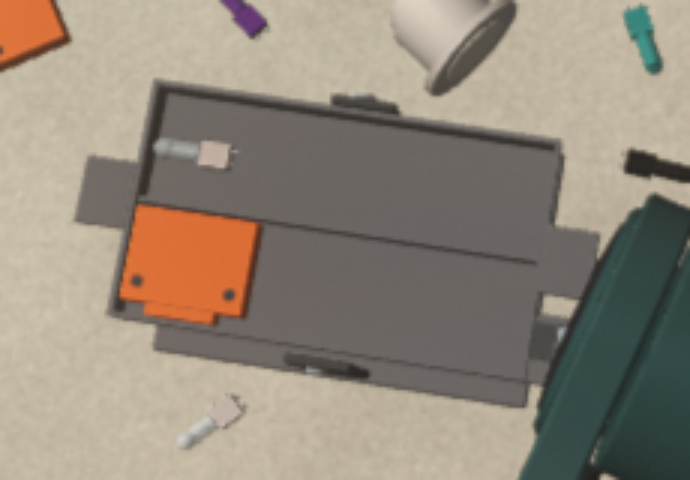

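The tray is level, with the breaker at (190,262) and the capsule at (195,152) against the tip wall. The bystanders in view have not moved and the arm is clear, so I hand in.

```bash
python3 -c "
from rig import manip
print(manip.hand_in())"
```

```text
the job is handed in; nothing more can be done
None
```

Job handed in with no verdict shown: the tray is level after a 15–17 N bedding press held over half a second, breaker and capsule lie at the tip wall after a slow slide (about 0.08 m/s mid-way, 0.14–0.16 m/s average over the last stretch, peak not measured), and the arm is clear.

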